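# Weigh a soil sample on the hook of a spring balance with a drag marker

### The job

Weigh the soil pot in its wire carrier on the spring balance: first slide the drag marker up by its knob until it just meets the pointer of the empty hook, without forcing the pointer up, and let go of it. Then lift the carrier by its grip, hang it by its bail on the hook and let it down slowly until the hook carries the whole weight by itself, neither pushing the hook further down nor letting the load drop on it, and let go; once the hook is loaded keep your hand off the marker and the rest of the balance. When all has settled the marker, which stays at the lowest point reached, must still stand right under the pointer (within one 4 mm scale division), and the other pots and the glass must be where they were.

Things in the scene. Friction and masses are not known exactly. Their poses are not given: they have to be found in the camera images.
- balance: spring balance, fixed: grey base plate 205x130x18 mm (155 mm of it in front of the column, 50 mm behind), aluminium column 50x50 mm, 284 mm tall with a black cap. Origin on the table under the column's axis; its -x axis is the way the hook arm points (to the front), z up, +y is the side with the drag marker's knob.
- hook (a joint): how far the sprung hook (with its pointer) has dipped, m: 0 when empty, grows downward, stops at -0.014 and 0.080. Spring 80 N/m (12.5 mm a newton), lightly damped, so that it bobs for 2 to 3 s when disturbed; only the hook's own 0.15 kg is balanced out. Of the load it holds, the marker it pushes down carries up to about 0.25 N.
- hook_seat (a point): the hook's seat, centre of its 8 mm round steel rod at the lowest point of the bend, 108 mm in front of the column's axis, 235 mm above the table when empty; moves with the hook. Behind it the arm runs back to the column 10 mm higher; in front the tip is bent up, its end 16 mm further forward and its top 22 mm above the seat point.
- pointer_edge (a point): underside of the hook's pointer, a steel blade 26 mm wide and 3 mm thick in front of the graduated face of the column; moves with the hook. Axes as those of the balance. The scale on that face has 4 mm divisions.
- marker (a joint): how far the drag marker stands below its zero, m: 0 = touching the pointer of the empty hook, grows downward. It stays where it is left (friction 0.45 N, weight 0.2 N); the pointer pushes it down in front of itself and does not take it back up.
- marker_edge (a point): top side of the drag marker's black index blade, straight under pointer_edge; the two points coincide when the marker touches the pointer.
- marker_knob (a point): centre of the drag marker's knob: upright black barrel, 13 mm across and 26 mm tall, on a thin rod 82 mm to the +y side of the column's axis; room to pinch it from above. Moves with the marker.
- carrier: sample carrier: round aluminium pan 85 mm across with a 10 mm lip, steel wire bail 6 mm thick and 100 mm wide in the carrier's y-z plane, peaked in the middle, black grip above the peak; 0.12 kg, 172 mm tall. Origin under the pan's centre, z up, y along the bail. The window under the bail is 60 mm high above the pot's lid; the hook passes through it along the carrier's x, either way round.
- carrier_eye (a point): where the hook's rod centre lies when the bail's peak hangs on it: 112 mm above the carrier's origin, 5 mm under the wire's underside at the peak.
- carrier_grip (a point): where to hold the carrier: in the black grip 16 mm (x) by 20 mm (y), 38 mm tall (134 to 172 mm above the origin), 156 mm above the origin and 44 mm above carrier_eye.
- sample_pot: lidded soil pot 75x81x50 mm standing loose in the carrier's pan; its mass is not known beforehand (about 0.11 to 0.42 kg). Origin at its underside.
- pot_a: bystander: lidded soil pot 75x81x50 mm on the table, origin at its underside.
- pot_b: bystander: second lidded soil pot 75x81x50 mm on the table, origin at its underside.
- glass: bystander: small open glass, 63 mm across, 62 mm tall, on the table, origin at its underside.

How it is judged (in metres and radians):
On the way, in this order (a step that is already met when the one before it is completed fails the run):
1. the drag marker has been slid up to the pointer of the empty hook (within 2.5 mm) and let go (z of marker_edge in the frame of pointer_edge above -0.0025 m and value of joint each of marker, hook below 0.003 m and value of joint hook above -0.003 m and contact force between each of the arm, the fingers and balance below 0.1 N), for 0.2 s.
2. the carrier hangs with its bail in the hook's seat, let go, and the hook has dipped (distance between carrier_eye and hook_seat below 0.01 m and value of joint hook above 0.015 m and contact force between the fingers and carrier below 0.1 N), for 0.2 s.
At the end, for the whole second after the job is handed in: The carrier, with the soil pot in its pan, hangs still and upright (within 0.15 rad) from the hook alone, its bail in the seat (within 10 mm); hook speed under 0.02 m/s; the drag marker stands no more than 4 mm (one scale division) below the pointer (distance between carrier_eye and hook_seat below 0.01 m and contact force between carrier and balance above 1.5 N and value of joint hook between 0.015 and 0.075 m and velocity of joint hook between -0.02 and 0.02 m/s and linear speed of carrier below 0.03 m/s and angle between carrier's own z axis and vertical below 0.15 rad and distance between sample_pot and carrier below 0.015 m and z of marker_edge in the frame of pointer_edge above -0.004 m); the robot touches nothing.
It fails at once if the pointer is forced up more than 10 mm above its empty place (value of joint hook below -0.01 m).
It fails at once if the hook is loaded with more than 12 N by the carrier (contact force between carrier and balance above 12 N).
It fails at once if the hook is dropped on or let spring back: it moves faster than 0.10 m/s (velocity of joint hook above 0.1 m/s or velocity of joint hook below -0.1 m/s).
It fails at once if the robot touches the drag marker (or the balance) while the hook is loaded (value of joint hook above 0.012 m and contact force between any of the fingers, the arm and balance above 0.5 N).
It fails at once if a bystander pot or the glass is moved more than 15 mm (distance of any of pot_a, pot_b, glass from where it was at the start of the episode above 0.015 m).
It also fails if it takes over 72 s, if anything falls off the work surface, if the arm or the gripper's body presses on something with over 40 N, if the wrist force passes 120 N, or if a joint passes its speed limit or range.

### The arm

A 6-joint arm with a two-finger parallel gripper is mounted at the origin on a cart in front of the work surface, level with it; the furniture and walls round the work are solid. World frame = base frame: x ahead of the robot, y to its left, z up, the work surface at z = 0. Lengths are in mm, angles in degrees, forces in N, time in s.
With the tool pointing down it reaches from about 200 to 875 mm from the base axis. Payload 3.4 kg.
Tool frame: the origin (TCP) lies midway between the tips of the shut fingers; the grasp point (between the pads) lies 19 mm behind it; z points along the fingers, y is the line along which they close (so a half turn about z gives the same grasp; the last joint's range is limited). The gripper opens to 94 mm and grips with 3 to 60 N. Pads are 16 mm wide; open, the fingers measure 119 mm over their backs; the gripper's body (75 mm by 177 mm) begins 78 mm behind the grasp point.
Start: joints at [-83.365, 15.808, 86.224, -0, 77.962, -6.933], TCP at [134.888, -558.991, 205.493] pointing down, gripper open.
Joint ranges: [-165.64, 165.64], [-43.16, 119.46], [12.63, 154.43], [-67.54, 247.53], [6.08, 155.33], [-154.97, 154.97]. Speed limits (degrees/s): [147.25, 147.25, 180, 180, 180, 180].

### API

Orientations are given as [roll, pitch, yaw] about the fixed x, y, z axes, in that order (R = Rz(yaw) Ry(pitch) Rx(roll)).
In Python, from rig import * gives the robot as it stands.
- The arm moves only by the tool step_arm, never from a script. Its argument "rows" is a list of rows, each an object with "delta_pos": the shift along the tool's x, y, z in units of 40 mm (1.0 is 40 mm), a list of three; "rotation": the turn, a rotation vector about the tool's x, y, z in units of 10 degrees (1.0 is 10 degrees), a list of three. In form: [{"delta_pos": [dx, dy, dz], "rotation": [wx, wy, wz]}, ...]. A call has 1 to 5 rows; each row is the pose to reach, as a shift and turn from the pose commanded when the call began, along the tool's axes at that moment; what a row does not reach only later rows make up. A row lasts 1/8 s, in which the tool goes at most 62.5 mm and 10.7 degrees, less where a joint would pass 70% of its speed; a pose out of reach is approached as far as the arm can. A call with a gripper value outside its range is refused whole. "grip" is the finger opening in mm, from 0 to 94, set as the call begins (left out, the last holds). The fingers move at their own pace and stop on an object; the grip force is fixed at half the most. Time passes only in rows, so rows that repeat a pose let the fingers close. It gives the time, the measured TCP pose, the force, the opening and the grip force at its end, in the units of the state.
- sense(): the state, without advancing time (a new reading comes with each control period).
- snapshot(name): name is "scene" or "top"; returns the picture (400x640x3 uint8, red, green, blue); there is no depth.
- camera_params(name): a dict with "fx", "fy", "cx", "cy" (pixels), "pose" (4x4, takes a point from camera to world coordinates). Camera axes: x right, y down, z forward; pixel columns grow to the right and rows downward; lengths in mm; the calibration is good to about 2 mm. A picture is of the moment at which its call begins. camera_params takes no time and is no camera call.
- finish_job(): hands the job in; it is judged then, once.
The state is a dict: "time": time; "joints": joint angles; "dq": joint speeds; "effort": joint torques, N m; "position": TCP position; "tool_rot": TCP orientation; "wrist_force": force on the tool from outside, world axes, zero at the start; "wrist_torque": the same for the moment, N m; "width": finger opening in mm; "grip_force": force on a finger pad.
Only numpy, scipy, OpenCV 4.12 (cv2) and the standard library are available. Lean on these libraries where they do the work, as an engineer would, in place of code of your own. Each camera call takes 0.05 s, during which the arm holds its last target. There are 200 camera calls.

## Working session

There is one attempt and no reset: what is moved stays moved. The work goes in short steps, Python scripts to look and compute and a tool call to move; the robot and the scene stay as the last step left them, time stands still between calls to the robot, and variables do not carry over. Pictures are saved under pics/ and viewed, at most 10 in all, crops included, and the job is handed in when it is done.

Besides the shell and the picture viewer there is one more tool, called after "Request:" by a JSON object that holds its "fn" and its "kwargs", one argument or row to a line. step_arm: Moves the arm, as the interface text tells. Its arguments: {"type":"object","properties":{"rows":{"type":"array","items":{"type":"object","properties":{"delta_pos":{"type":"array","items":{"type":"number"}},"rotation":{"type":"array","items":{"type":"number"}}}}},"grip":{"type":"number"}},"required":["rows"]}

```bash
ls; mkdir -p pics
python3 - <<'E'
from rig import *
import cv2
for n in("scene","top"):
    cv2.imwrite(f"pics/{n}0.png",cv2.resize(snapshot(n),(800,500),interpolation=cv2.INTER_CUBIC)[:,:,::-1]); p=camera_params(n); print(n,p)
s=sense();print(s["position"],s["tool_rot"],s["width"],s["time"])
E
```

```text
pics
scene {'fx': 436.58432887719005, 'fy': 436.58432887719005, 'cx': 327.18487011877664, 'cy': 202.05562478412708, 'pose': array([[-9.01282621e-01, -2.63184129e-01,  3.44127523e-01,
         1.35312932e+02],
       [-4.32722348e-01,  5.85380742e-01, -6.85624355e-01,
         8.41691473e+02],
       [-2.10001762e-02, -7.66852986e-01, -6.41479143e-01,
         8.80382479e+02],
       [ 0.00000000e+00,  0.00000000e+00,  0.00000000e+00,
         1.00000000e+00]])}
top {'fx': 465.30812271941005, 'fy': 465.30812271941005, 'cx': 323.5314592254269, 'cy': 201.2943509640478, 'pose': array([[-4.29691726e-04, -9.83911404e-01,  1.78656552e-01,
         2.83510742e+02],
       [-9.99861756e-01,  3.39231846e-03,  1.62776482e-02,
         5.99890301e+01],
       [-1.66218236e-02, -1.78624859e-01, -9.83776842e-01,
         1.45259476e+03],
       [ 0.00000000e+00,  0.00000000e+00,  0.00000000e+00,
         1.00000000e+00]])}
[ 134.81087419 -558.47613009  204.72123061] [-1.79911338e+02 -8.25432922e-03  1.35703099e+01] 94.02225504145974 0.1
```

View pics/scene0.png

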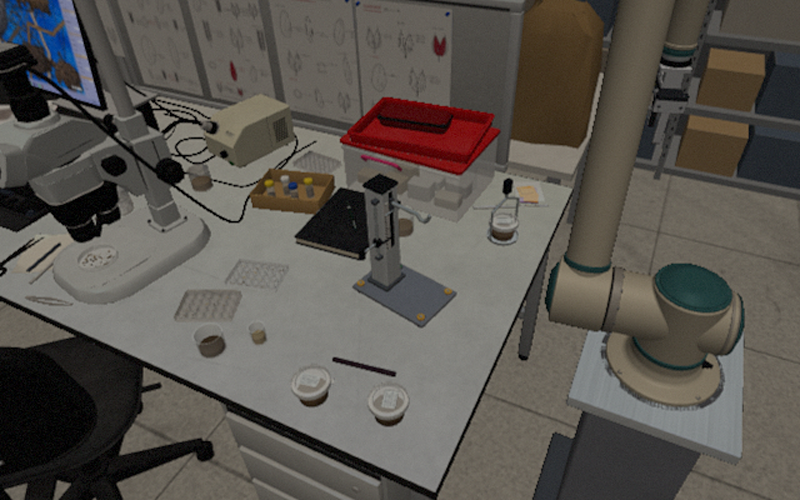

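View pics/top0.png

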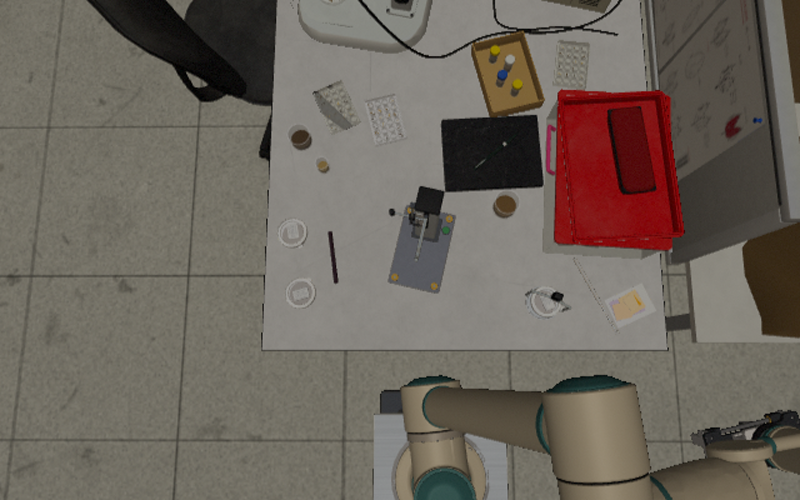

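The views show the balance (scene (385,240), top (425,240)) and the carrier (scene (505,215), top (550,300)). The knob is at top (391,212). I'll zoom in next.

```bash
cat > h.py <<'E'
from rig import *
import numpy as np, cv2
from scipy.optimize import least_squares
def proj(n,P):
    c=camera_params(n);T=c["pose"];q=(np.atleast_2d(P)-T[:3,3])@T[:3,:3]
    return np.c_[c["fx"]*q[:,0]/q[:,2]+c["cx"],c["fy"]*q[:,1]/q[:,2]+c["cy"]]
def ray(n,uv):
    c=camera_params(n);T=c["pose"];d=T[:3,:3]@[(uv[0]-c["cx"])/c["fx"],(uv[1]-c["cy"])/c["fy"],1]
    return T[:3,3],d
def onz(n,uv,z):
    o,d=ray(n,uv);return o+d*(z-o[2])/d[2]
def tri(us,ut):
    r=least_squares(lambda p:np.r_[proj("scene",p)[0]-us,proj("top",p)[0]-ut],[400,0,100]);return r.x,np.abs(r.fun).max()
def mosaic(name,im1,b1,k1,im2,b2,k2):
    a=[]
    for im,(x0,y0,x1,y1),k in((im1,b1,k1),(im2,b2,k2)):
        c=cv2.resize(im[y0:y1,x0:x1],None,fx=k,fy=k,interpolation=cv2.INTER_CUBIC)
        c=cv2.convertScaleAbs(c,alpha=1.5)
        for x in range(x0,x1):
            if x%10==0: cv2.line(c,((x-x0)*k,0),((x-x0)*k,6),(255,255,0),1); 
            if x%20==0: cv2.putText(c,str(x),((x-x0)*k,16),0,.4,(255,255,0),1)
        for y in range(y0,y1):
            if y%10==0: cv2.line(c,(0,(y-y0)*k),(6,(y-y0)*k),(255,255,0),1); cv2.putText(c,str(y),(8,(y-y0)*k+4),0,.35,(255,255,0),1)
        a.append(c)
    H=max(x.shape[0] for x in a)
    a=[cv2.copyMakeBorder(x,0,H-x.shape[0],0,0,cv2.BORDER_CONSTANT) for x in a]
    m=np.hstack(a);assert m.shape[0]<=600 and m.shape[1]<=800,m.shape
    cv2.imwrite(f"pics/{name}.png",m[:,:,::-1])
E
python3 - <<'E'
from h import *
S=snapshot("scene");T=snapshot("top")
mosaic("m1",S,(278,135,370,260),4,S,(385,140,420,200),8)
mosaic("m2",T,(305,145,370,240),6,T,(415,222,460,260),8)
E
```

```text
(no output)
```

View pics/m1.png

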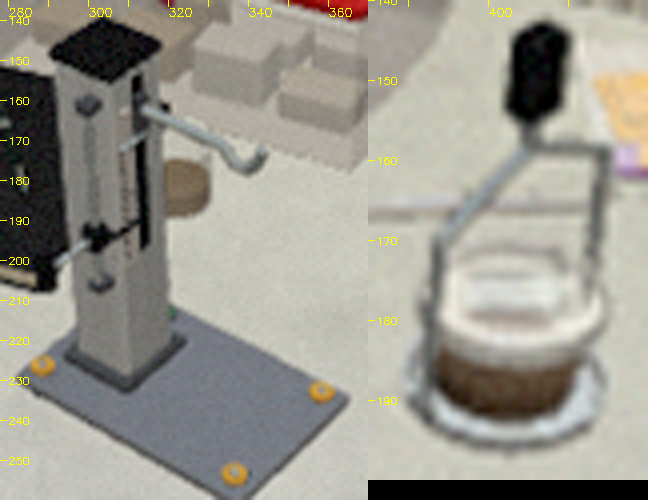

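View pics/m2.png

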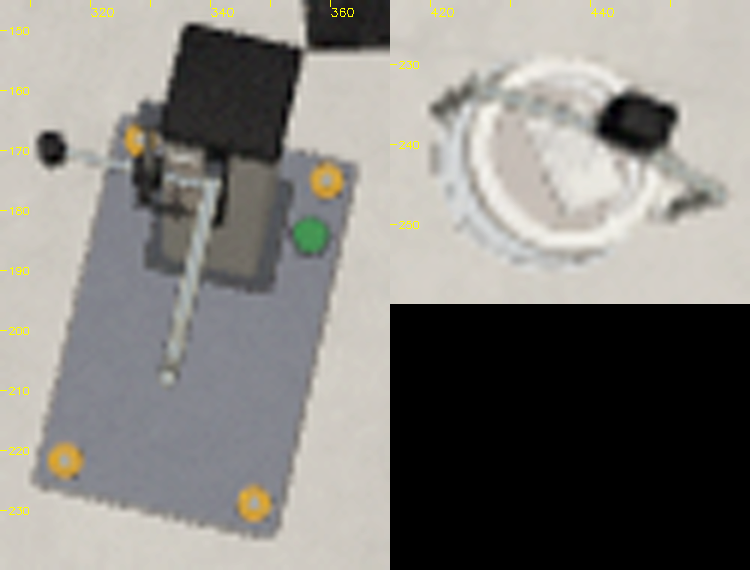

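Measured features: base plate and cap corners, knob at scene (289,204) and top (313.5,170), hook bend at scene (340,177), grip at scene (406,149) and top (446,237). The bail runs from top (422.5,234) to (454,247).

```bash
cat >> h.py <<'E'
def loc(o,yaw,p):
    a=np.deg2rad(yaw);R=np.array([[np.cos(a),-np.sin(a),0],[np.sin(a),np.cos(a),0],[0,0,1]])
    return np.r_[o,0]+np.atleast_2d(p)@R.T
E
python3 - <<'E'
from h import *
B=np.array([[-155,65,18],[-155,-65,18],[50,-65,18],[50,65,18]])
ut=np.array([[310.3,225.5],[351.2,234.5],[364.5,172.2],[325.3,164.2]])
us=np.array([[338.5,260.],[365,234.5]]) # scene: FL approx, FR
r=least_squares(lambda q:(proj("top",loc(q[:2],q[2],B))-ut).ravel(),[500,60,-14]);o,yaw=r.x[:2],r.x[2]
print("balance",r.x,np.abs(r.fun).max(),"scene corners",proj("scene",loc(o,yaw,B)))
print("cap",proj("top",loc(o,yaw,[[25,25,284],[25,-25,284],[-25,-25,284],[-25,25,284]])))
print("seat",loc(o,yaw,[-108,0,235]),proj("scene",loc(o,yaw,[-108,0,235])),"tip",proj("top",loc(o,yaw,[-124,0,257])))
k,e=tri([289,204.2],[313.5,169.8]);print("knob",k,e, "local",loc([0,0],-yaw,k-np.r_[o,0]))
g,e=tri([406.1,149.4],[445.9,237.2]);print("grip c",g,e)
# carrier: rim of pan (r42.5,z10) and grip bounds; check
for n,u in(("top",[433,244]),):pass
c=g[:2];yc=-22
P=loc(c,yc,[[0,0,172],[0,0,134],[0,0,112],[0,50,90],[0,-50,90],[0,0,0],[0,50,0],[0,-50,0]])
print(proj("scene",P),proj("top",P))
for n,u in (("scene",(303,193)),):print(onz(n,u,100))
E
```

```text
balance [603.3391496   27.12903058 -12.83779409] 0.8009835265073662 scene corners [[338.34925396 260.28955223]
 [366.23207711 233.13183403]
 [310.86581527 204.89395156]
 [281.81307133 228.16706587]]
cap [[336.32150584 149.29252332]
 [355.1108176  153.31594337]
 [351.03815532 171.57969554]
 [332.12507979 167.48559258]]
seat [[498.0388254   51.12573293 235.        ]] [[338.78966652 176.47416512]] tip [[333.16863347 208.13672077]]
knob [612.75798679 110.60077504 151.03640999] 0.20274704227725238 local [[ -9.3633333   83.47798876 151.03640999]]
grip c [ 416.73794112 -260.30585374  150.33899427] 0.05933169255774828
[[406.72715594 143.28064832]
 [405.5323297  153.9139518 ]
 [404.86037872 159.89394997]
 [393.57576906 172.3279757 ]
 [414.44008089 159.4123453 ]
 [401.64703095 188.49099701]
 [391.41469623 195.21034567]
 [411.51987458 182.00771822]] [[447.82125447 236.44548676]
 [444.51336821 237.84716771]
 [442.68279725 238.62285232]
 [424.73257782 233.02239539]
 [457.18640795 245.76371382]
 [434.21217866 242.21218513]
 [419.03983808 236.24010335]
 [449.47072605 248.21819932]]
[ 6.34621942e+02 -4.12754157e-01  1.00000000e+02]
```

```bash
cat >> h.py <<'E'
from scipy.spatial.transform import Rotation as Ro
def go(p,yaw,show=True):
    s=sense();R=Ro.from_euler("xyz",s["tool_rot"],degrees=True);G=Ro.from_euler("xyz",[180,0,yaw],degrees=True)
    d=R.inv().apply(np.array(p)-s["position"])/40;w=np.rad2deg((R.inv()*G).as_rotvec())/10
    print("t",round(s["time"],2),"pos",s["position"].round(1),"rot",s["tool_rot"].round(2),"d",d.round(3),"w",w.round(3),"F",s["wrist_force"].round(2),"w",round(s["width"],1),round(s["grip_force"],1))
O=np.array([603.3,27.1]);YB=-12.84
E
python3 - <<'E'
from h import *
for l in([-28,0,200],[-28,0,220],[-28,13,220],[-28,0,150],[-28,13,150]): print(l,proj("scene",loc(O,YB,l)))
go([613,110.6,260],77.16)
E
```

```text
[-28, 0, 200] [[314.53602793 176.28412156]]
[-28, 0, 220] [[314.23001399 170.06324085]]
[-28, 13, 220] [[310.9932799  172.43541455]]
[-28, 0, 150] [[315.27181182 191.24168791]]
[-28, 13, 150] [[312.16652201 193.66226369]]
t 0.2 pos [ 134.8 -558.6  205. ] rot [-1.7994e+02 -1.0000e-02  1.3570e+01] d [ 15.545 -13.461  -1.36 ] w [-5.000e-03 -4.000e-03 -6.359e+00] F [-0.53 -0.82  0.08] w 93.4 0.0
```

Request:
{"fn": "step_arm", "kwargs": {
  "rows": [
    {"delta_pos": [0, 0, -1.5], "rotation": [0, 0, 0]},
    {"delta_pos": [0, 0, -3], "rotation": [0, 0, 0]},
    {"delta_pos": [0, 0, -4.5], "rotation": [0, 0, 0]},
    {"delta_pos": [1.1, -1, -4.9], "rotation": [0, 0, -0.8]},
    {"delta_pos": [2.2, -2, -4.9], "rotation": [0, 0, -1.6]}
  ],
  "grip": 44
}}

```text
time: 0.82
position: [202.4, -460.6, 402.9]
tool_rot: [179.8, 0.0, 29.7]
wrist_force: [0.7, -0.2, -0.0]
width: 47.4
grip_force: 0.0
```

Request:
{"fn": "step_arm", "kwargs": {
  "rows": [
    {"delta_pos": [16, -7.3, 0], "rotation": [0, 0, -4.75]},
    {"delta_pos": [16, -7.3, 0], "rotation": [0, 0, -4.75]},
    {"delta_pos": [16, -7.3, 0], "rotation": [0, 0, -4.75]},
    {"delta_pos": [16, -7.3, 0], "rotation": [0, 0, -4.75]},
    {"delta_pos": [16, -7.3, 0], "rotation": [0, 0, -4.75]}
  ]
}}

```text
time: 1.45
position: [385.7, -205.6, 401.5]
tool_rot: [180.0, 0.0, 77.2]
wrist_force: [0.4, -0.9, -0.8]
width: 44.3
grip_force: 0.0
```

```bash
python3 -c "
from h import *
go([613,110.6,260],77.16)"
```

```text
t 1.45 pos [ 385.7 -205.6  401.5] rot [1.7996e+02 2.0000e-02 7.7230e+01] d [8.967 3.793 3.537] w [0.004 0.002 0.007] F [ 0.41 -0.88 -0.81] w 44.3 0.0
```

Request:
{"fn": "step_arm", "kwargs": {
  "rows": [
    {"delta_pos": [8.97, 3.79, 0], "rotation": [0, 0, 0]},
    {"delta_pos": [8.97, 3.79, 0], "rotation": [0, 0, 0]},
    {"delta_pos": [8.97, 3.79, 0], "rotation": [0, 0, 0]},
    {"delta_pos": [8.97, 3.79, 0], "rotation": [0, 0, 0]},
    {"delta_pos": [8.97, 3.79, 0], "rotation": [0, 0, 0]}
  ]
}}

```text
time: 2.08
position: [568.8, 47.8, 401.3]
tool_rot: [180.0, 0.0, 77.1]
wrist_force: [0.1, -1.2, -0.8]
width: 44.0
grip_force: 0.0
```

Request:
{"fn": "step_arm", "kwargs": {
  "rows": [
    {"delta_pos": [1.78, 0.75, 0], "rotation": [0, 0, 0]},
    {"delta_pos": [1.78, 0.75, 0], "rotation": [0, 0, 0]},
    {"delta_pos": [1.78, 0.75, 1.5], "rotation": [0, 0, 0]},
    {"delta_pos": [1.78, 0.75, 3], "rotation": [0, 0, 0]},
    {"delta_pos": [1.78, 0.75, 4.4], "rotation": [0, 0, 0]}
  ]
}}

```text
time: 2.7
position: [612.2, 107.6, 223.7]
tool_rot: [-180.0, 0.0, 77.0]
wrist_force: [0.8, -0.2, -0.2]
width: 44.1
grip_force: 0.0
```

Run:
```python
from h import *
go([612.8,110.6,132],77.16)
S=snapshot("scene");T=snapshot("top")
mosaic("m3",S,(265,130,360,235),5,T,(290,140,355,220),5)
```

```text
t 2.7 pos [612.2 107.6 223.7] rot [-1.7999e+02  5.0000e-02  7.7030e+01] d [ 7.700e-02 -2.000e-03  2.293e+00] w [-0.001  0.005 -0.013] F [ 0.83 -0.25 -0.16] w 44.1 0.0
```

View pics/m3.png

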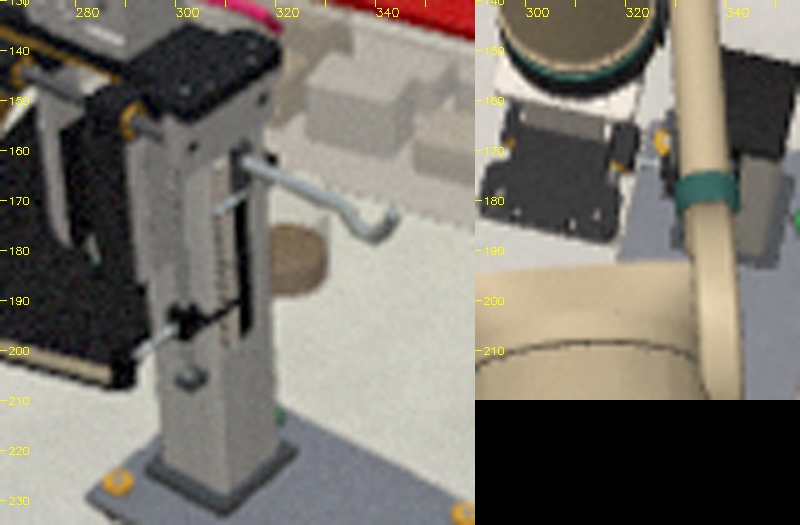

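The picture shows pointer at scene (311,170) and marker blade at about (310,192): a gap of roughly 65–70 mm. The fingers are above the knob.

Request:
{"fn": "step_arm", "kwargs": {
  "rows": [
    {"delta_pos": [0.08, 0, 0.8], "rotation": [0, 0, 0]},
    {"delta_pos": [0.08, 0, 1.6], "rotation": [0, 0, 0]},
    {"delta_pos": [0.08, 0, 2.2], "rotation": [0, 0, 0]},
    {"delta_pos": [0.08, 0, 2.2], "rotation": [0, 0, 0]},
    {"delta_pos": [0.08, 0, 2.2], "rotation": [0, 0, 0]}
  ]
}}

```text
time: 3.42
position: [615.6, 111.4, 140.1]
tool_rot: [179.8, -0.1, 77.0]
wrist_force: [0.5, 0.1, 0.2]
width: 43.7
grip_force: 0.0
```

Run:
```python
from h import *
go([612.8,110.6,136],77.16)
S=snapshot("scene");np.save("S0.npy",S)
mosaic("m4",S,(265,130,360,235),5,S,(270,180,310,215),8)
```

```text
t 3.42 pos [615.6 111.4 140.1] rot [ 1.7976e+02 -6.0000e-02  7.7040e+01] d [-0.036 -0.064  0.103] w [ 0.024 -0.006 -0.012] F [0.55 0.13 0.2 ] w 43.7 0.0
```

View pics/m4.png

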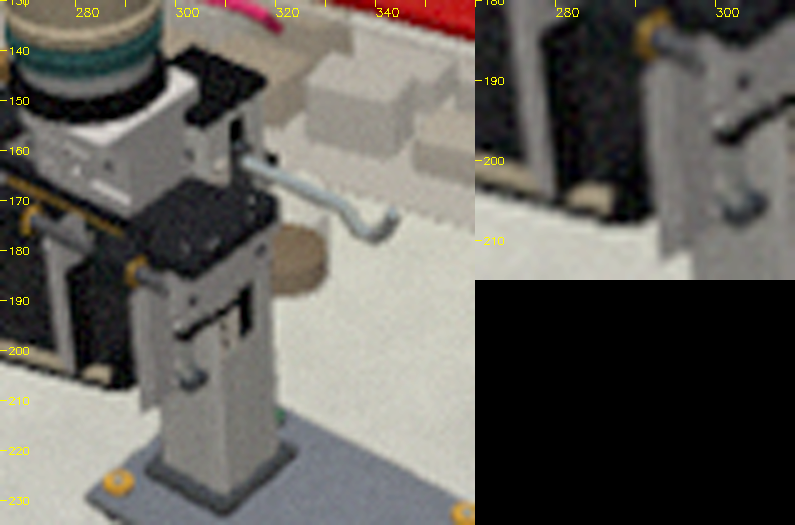

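Fingers straddle the knob (scene (294,195) and (275,195), knob at (288,204)), and the hook tip (338,176) stays visible. Next: close, then lift.

Request:
{"fn": "step_arm", "kwargs": {
  "rows": [
    {"delta_pos": [-0.02, -0.04, 0.08], "rotation": [0, 0, 0]},
    {"delta_pos": [-0.02, -0.04, 0.08], "rotation": [0, 0, 0]},
    {"delta_pos": [-0.02, -0.04, 0.08], "rotation": [0, 0, 0]}
  ],
  "grip": 0
}}

```text
time: 3.85
position: [612.1, 111.3, 134.5]
tool_rot: [180.0, 0.0, 77.1]
wrist_force: [-0.0, -0.3, -0.1]
width: 17.6
grip_force: 0.0
```

Request:
{"fn": "step_arm", "kwargs": {
  "rows": [
    {"delta_pos": [0, 0, 0], "rotation": [0, 0, 0]},
    {"delta_pos": [0, 0, 0], "rotation": [0, 0, 0]},
    {"delta_pos": [0, 0, 0], "rotation": [0, 0, 0]},
    {"delta_pos": [0, 0, 0], "rotation": [0, 0, 0]}
  ]
}}

```text
time: 4.35
position: [612.1, 111.3, 134.2]
tool_rot: [-180.0, 0.0, 77.1]
wrist_force: [-0.3, -0.1, 0.6]
width: 12.4
grip_force: 30.0
```

```bash
cat >> h.py <<'E'
BX=(318,152,350,184)
def hookshift(save=None,n=4):
    I=np.mean([snapshot("scene").astype(float) for _ in range(n)],0)
    if save: np.save(save,I)
    R=np.load("ref.npy")
    f=lambda A:cv2.cvtColor(A.astype(np.float32),cv2.COLOR_RGB2GRAY)
    a,b=f(R),f(I);x0,y0,x1,y1=BX
    # only the rod (bright vs background) inside crop: estimate dy minimising residual of ref shifted, on masked hook band
    W=np.eye(2,3,dtype=np.float32)
    m=np.zeros(a.shape,np.uint8);pts=np.array([[322,160],[338,169],[347,170],[344,178],[338,181],[330,174],[320,166]]);cv2.fillPoly(m,[pts],255)
    cc,W=cv2.findTransformECC(a[y0:y1,x0:x1],b[y0:y1,x0:x1],W,cv2.MOTION_TRANSLATION,(3,200,1e-6),m[y0:y1,x0:x1],3)
    print("hook px shift",W[:,2].round(3),"cc",round(cc,4),"-> hook up mm",(-W[1,2]/0.31).round(2))
E
python3 - <<'E'
from h import *
go([612.8,110.6,136],77.16)
np.save("ref.npy",np.mean([snapshot("scene").astype(float) for _ in range(4)],0))
hookshift();hookshift(n=1)
E
```

```text
t 4.35 pos [612.1 111.3 134.2] rot [-180.      0.     77.07] d [-0.013  0.022 -0.045] w [-0.     0.    -0.009] F [-0.33 -0.13  0.56] w 12.4 30.0
hook px shift [-0.02  -0.016] cc 0.9997 -> hook up mm 0.05
hook px shift [-0.015  0.001] cc 0.9992 -> hook up mm -0.0
```

Request:
{"fn": "step_arm", "kwargs": {
  "rows": [
    {"delta_pos": [0, 0, -0.25], "rotation": [0, 0, 0]},
    {"delta_pos": [0, 0, -0.5], "rotation": [0, 0, 0]},
    {"delta_pos": [0, 0, -0.75], "rotation": [0, 0, 0]},
    {"delta_pos": [0, 0, -1.0], "rotation": [0, 0, 0]},
    {"delta_pos": [0, 0, -1.25], "rotation": [0, 0, 0]}
  ]
}}

```text
time: 5.42
position: [612.0, 111.3, 185.1]
tool_rot: [180.0, -0.0, 77.1]
wrist_force: [0.4, 1.4, -0.6]
width: 11.9
grip_force: 30.0
```

Run:
```python
from h import *
go([612.8,110.6,136],77.16)
hookshift("S1.npy",2)
S=np.load("S1.npy").astype(np.uint8)
mosaic("m5",S,(265,130,360,235),5,S,(290,160,325,215),8)
```

```text
t 5.42 pos [612.  111.3 185.1] rot [179.99  -0.    77.07] d [-0.013  0.022  1.227] w [ 0.001 -0.    -0.009] F [ 0.36  1.37 -0.65] w 11.9 30.0
hook px shift [ 0.013 -0.004] cc 0.9996 -> hook up mm 0.01
```

View pics/m5.png

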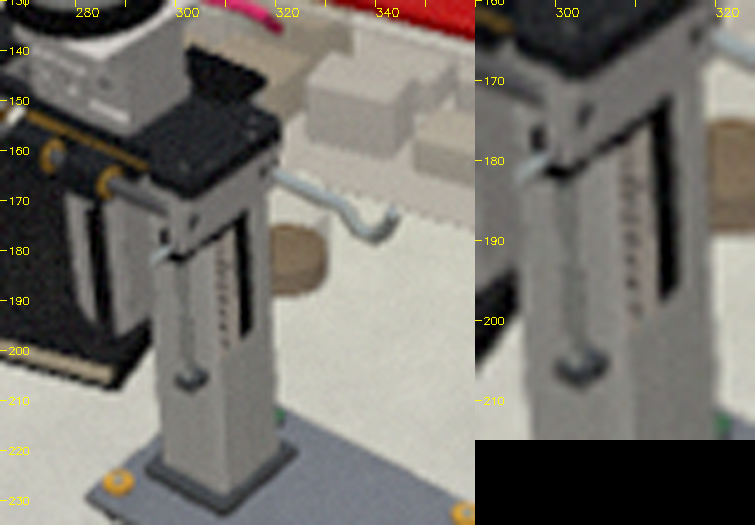

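The marker follows the hand and the hook hasn't moved. Continuing in small steps.

Request:
{"fn": "step_arm", "kwargs": {
  "rows": [
    {"delta_pos": [0, 0, -0.05], "rotation": [0, 0, 0]},
    {"delta_pos": [0, 0, -0.1], "rotation": [0, 0, 0]},
    {"delta_pos": [0, 0, -0.15], "rotation": [0, 0, 0]},
    {"delta_pos": [0, 0, -0.2], "rotation": [0, 0, 0]},
    {"delta_pos": [0, 0, -0.2], "rotation": [0, 0, 0]}
  ]
}}

```text
time: 6.15
position: [612.1, 111.3, 192.4]
tool_rot: [180.0, 0.0, 77.1]
wrist_force: [0.2, 1.2, 0.2]
width: 12.3
grip_force: 30.0
```

```bash
python3 -c "
from h import *
go([612,111.3,180],77.1);hookshift(n=2)"
```

```text
t 6.15 pos [612.1 111.3 192.4] rot [179.99   0.    77.07] d [ 0.    -0.002  0.309] w [ 0.001  0.    -0.003] F [0.23 1.24 0.22] w 12.3 30.0
hook px shift [-0.018 -0.006] cc 0.9996 -> hook up mm 0.02
```

Request:
{"fn": "step_arm", "kwargs": {
  "rows": [
    {"delta_pos": [0, 0, -0.025], "rotation": [0, 0, 0]},
    {"delta_pos": [0, 0, -0.05], "rotation": [0, 0, 0]},
    {"delta_pos": [0, 0, -0.075], "rotation": [0, 0, 0]},
    {"delta_pos": [0, 0, -0.075], "rotation": [0, 0, 0]}
  ]
}}

```text
time: 6.75
position: [612.1, 111.3, 195.3]
tool_rot: [180.0, 0.0, 77.1]
wrist_force: [0.4, 1.4, 1.4]
width: 12.1
grip_force: 30.0
```

```bash
python3 -c "
from h import *
go([612,111.3,180],77.1);hookshift(n=2)"
```

```text
t 6.75 pos [612.1 111.3 195.3] rot [179.99   0.    77.07] d [ 0.001 -0.002  0.384] w [ 0.001  0.    -0.003] F [0.45 1.37 1.41] w 12.1 30.0
hook px shift [-0.001  0.001] cc 0.9997 -> hook up mm -0.0
```

Request:
{"fn": "step_arm", "kwargs": {
  "rows": [
    {"delta_pos": [0, 0, -0.025], "rotation": [0, 0, 0]},
    {"delta_pos": [0, 0, -0.05], "rotation": [0, 0, 0]},
    {"delta_pos": [0, 0, -0.05], "rotation": [0, 0, 0]}
  ]
}}

```text
time: 7.22
position: [612.0, 111.3, 197.3]
tool_rot: [180.0, 0.0, 77.1]
wrist_force: [-0.4, 0.7, 0.3]
width: 12.4
grip_force: 30.0
```

```bash
python3 -c "
from h import *
go([612,111.3,180],77.1);hookshift(n=2)"
```

```text
t 7.22 pos [612.  111.3 197.3] rot [180.     0.    77.07] d [ 0.001 -0.001  0.433] w [ 0.     0.    -0.003] F [-0.44  0.73  0.28] w 12.4 30.0
hook px shift [ 0.214 -0.74 ] cc 0.9802 -> hook up mm 2.39
```

Request:
{"fn": "step_arm", "kwargs": {
  "rows": [
    {"delta_pos": [0, 0, -0.025], "rotation": [0, 0, 0]},
    {"delta_pos": [0, 0, -0.05], "rotation": [0, 0, 0]},
    {"delta_pos": [0, 0, -0.05], "rotation": [0, 0, 0]}
  ]
}}

```text
time: 7.7
position: [612.0, 111.3, 199.3]
tool_rot: [180.0, 0.0, 77.1]
wrist_force: [-0.6, 1.3, -0.8]
width: 12.5
grip_force: 30.0
```

```bash
python3 -c "
from h import *
go([612,111.3,180],77.1);hookshift(n=2)"
```

```text
t 7.7 pos [612.  111.3 199.3] rot [180.     0.    77.07] d [ 0.001 -0.001  0.483] w [ 0.     0.    -0.003] F [-0.64  1.29 -0.76] w 12.5 30.0
hook px shift [-0.008 -1.26 ] cc 0.8958 -> hook up mm 4.06
```

Request:
{"fn": "step_arm", "kwargs": {
  "rows": [
    {"delta_pos": [0, 0, 0.03], "rotation": [0, 0, 0]},
    {"delta_pos": [0, 0, 0.06], "rotation": [0, 0, 0]},
    {"delta_pos": [0, 0, 0.1], "rotation": [0, 0, 0]},
    {"delta_pos": [0, 0, 0.1], "rotation": [0, 0, 0]},
    {"delta_pos": [0, 0, 0.1], "rotation": [0, 0, 0]}
  ]
}}

```text
time: 8.43
position: [612.1, 111.3, 195.1]
tool_rot: [-180.0, 0.0, 77.1]
wrist_force: [0.8, 0.4, -1.2]
width: 12.2
grip_force: 30.0
```

```bash
python3 -c "
from h import *
go([612,111.3,180],77.1);hookshift(n=2);hookshift(n=2)"
```

```text
t 8.43 pos [612.1 111.3 195.1] rot [-179.99    0.     77.07] d [ 0.001 -0.002  0.377] w [-0.001  0.    -0.003] F [ 0.78  0.37 -1.25] w 12.2 30.0
hook px shift [-0.031 -0.02 ] cc 0.999 -> hook up mm 0.06Traceback (most recent call last):
  File "<string>", line 3, in <module>
    go([612,111.3,180],77.1);hookshift(n=2);hookshift(n=2)
                                            ~~~~~~~~~^^^^^
  File "h.py", line 48, in hookshift
    cc,W=cv2.findTransformECC(a[y0:y1,x0:x1],b[y0:y1,x0:x1],W,cv2.MOTION_TRANSLATION,(3,200,1e-6),m[y0:y1,x0:x1],3)
         ~~~~~~~~~~~~~~~~~~~~^^^^^^^^^^^^^^^^^^^^^^^^^^^^^^^^^^^^^^^^^^^^^^^^^^^^^^^^^^^^^^^^^^^^^^^^^^^^^^^^^^^^^^
cv2.error: OpenCV(4.12.0) /io/opencv/modules/video/src/ecc.cpp:589: error: (-7:Iterations do not converge) The algorithm stopped before its convergence. The correlation is going to be minimized. Images may be uncorrelated or non-overlapped in function 'findTransformECC'
```

Request:
{"fn": "step_arm", "kwargs": {
  "rows": [
    {"delta_pos": [0, 0, 0], "rotation": [0, 0, 0]},
    {"delta_pos": [0, 0, 0], "rotation": [0, 0, 0]},
    {"delta_pos": [0, 0, 0], "rotation": [0, 0, 0]},
    {"delta_pos": [0, 0, -0.5], "rotation": [0, 0, 0]},
    {"delta_pos": [0, 0, -1.5], "rotation": [0, 0, 0]}
  ],
  "grip": 44
}}

```text
time: 9.25
position: [610.9, 111.0, 254.0]
tool_rot: [-179.8, 0.1, 77.1]
wrist_force: [0.4, -0.3, 1.3]
width: 44.2
grip_force: 0.0
```

Request:
{"fn": "step_arm", "kwargs": {
  "rows": [
    {"delta_pos": [0, 0, -1.5], "rotation": [0, 0, 0]},
    {"delta_pos": [0, 0, -3], "rotation": [0, 0, 0]},
    {"delta_pos": [0, 0, -4], "rotation": [0, 0, 0]}
  ]
}}

```text
time: 9.62
position: [612.3, 111.2, 418.8]
tool_rot: [179.8, -0.1, 77.1]
wrist_force: [-0.6, 0.1, -0.3]
width: 43.9
grip_force: 0.0
```

Run:
```python
from h import *
go([417,-260,260],68)
I=np.mean([snapshot("scene").astype(float) for _ in range(3)],0);np.save("S2.npy",I)
S=I.astype(np.uint8);R=np.load("ref.npy").astype(np.uint8)
mosaic("m6",S,(265,130,355,230),5,S,(293,153,333,190),8)
hookshift(n=2)
```

```text
t 9.62 pos [612.3 111.2 418.8] rot [ 1.7976e+02 -6.0000e-02  7.7070e+01] d [-10.142  -2.697   3.949] w [ 0.023 -0.008  0.907] F [-0.57  0.11 -0.34] w 43.9 0.0Traceback (most recent call last):
  File "<stdin>", line 6, in <module>
  File "h.py", line 48, in hookshift
    cc,W=cv2.findTransformECC(a[y0:y1,x0:x1],b[y0:y1,x0:x1],W,cv2.MOTION_TRANSLATION,(3,200,1e-6),m[y0:y1,x0:x1],3)
         ~~~~~~~~~~~~~~~~~~~~^^^^^^^^^^^^^^^^^^^^^^^^^^^^^^^^^^^^^^^^^^^^^^^^^^^^^^^^^^^^^^^^^^^^^^^^^^^^^^^^^^^^^^
cv2.error: OpenCV(4.12.0) /io/opencv/modules/video/src/ecc.cpp:589: error: (-7:Iterations do not converge) The algorithm stopped before its convergence. The correlation is going to be minimized. Images may be uncorrelated or non-overlapped in function 'findTransformECC'
```

View pics/m6.png

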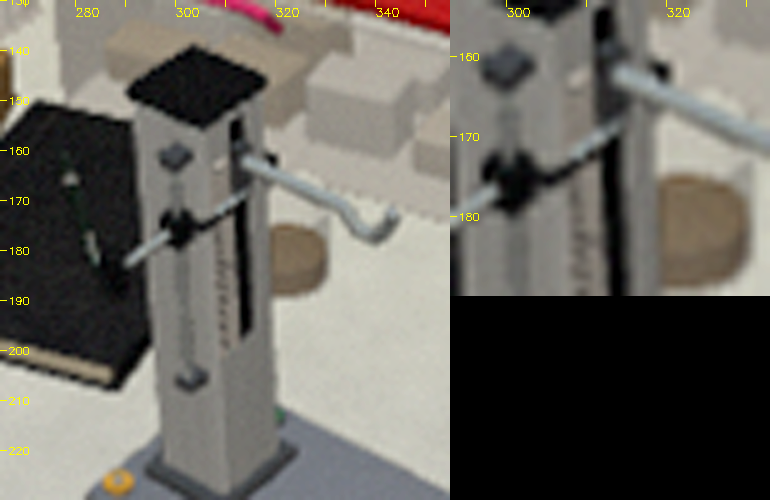

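The marker blade now sits right under the pointer (scene (310,170)) and the hook is at rest. Next is the carrier; I'll refine its yaw while computing the move.

Run:
```python
from h import *
ms=np.array([[394,169.75],[414.6,158.75]]);mt=np.array([[422.5,234.1],[453.75,247]])
def f(q):
    P=loc(q[:2],q[2],[[0,47,q[3]],[0,-47,q[3]]]);return np.r_[(proj("scene",P)-ms).ravel(),(proj("top",P)-mt).ravel()]
r=least_squares(f,[417,-260,-22,90]);print(r.x,r.fun.round(2))
go([417,-260,419],-22.5)
```

```text
[ 412.63150928 -248.41930796  -23.70599354  104.74263061] [ 0.26  0.46  0.23 -0.41  0.33 -0.28 -0.43 -0.17]
t 9.88 pos [611.8 111.2 414.1] rot [-1.7991e+02  4.0000e-02  7.7060e+01] d [-10.134  -2.668  -0.111] w [-3.000e-03  1.100e-02  9.956e+00] F [-0.43  0.38 -0.57] w 43.7 0.0
```

Request:
{"fn": "step_arm", "kwargs": {
  "rows": [
    {"delta_pos": [-10.1, -2.7, 0], "rotation": [0, 0, 1]},
    {"delta_pos": [-10.1, -2.7, 0], "rotation": [0, 0, 2]},
    {"delta_pos": [-10.1, -2.7, 0], "rotation": [0, 0, 3]},
    {"delta_pos": [-10.1, -2.7, 0], "rotation": [0, 0, 4]},
    {"delta_pos": [-10.1, -2.7, 0], "rotation": [0, 0, 5]}
  ],
  "grip": 60
}}

```text
time: 10.5
position: [464.0, -166.1, 413.1]
tool_rot: [-179.8, 0.1, 26.8]
wrist_force: [0.7, -1.0, 0.4]
width: 60.1
grip_force: 0.0
```

```bash
python3 -c "
from h import *
go([417,-260,240],-22.5)"
```

```text
t 10.5 pos [ 464.  -166.1  413.1] rot [-1.7984e+02  1.3000e-01  2.6760e+01] d [-2.095  1.58   4.327] w [-0.009  0.02   4.926] F [ 0.71 -1.05  0.39] w 60.1 0.0
```

Run:
```python
from h import *
ms=np.array([[394,169.75],[414.6,158.75],[406.1,149.4]]);mt=np.array([[426.25,232.6],[456.5,246],[445.9,237.2]])
def f(q):
    P=loc(q[:2],q[2],[[0,47,q[3]],[0,-47,q[3]],[0,0,153]]);return np.r_[(proj("scene",P)-ms).ravel(),(proj("top",P)-mt).ravel()]
r=least_squares(f,[417,-260,-22,90]);print(r.x,r.fun.round(2))
```

```text
[ 416.32156193 -259.4977534   -24.71986029   96.85923699] [-0.1   0.21  0.07 -0.31  0.07 -0.59 -0.08 -0.02 -0.21  0.03 -0.04  0.11]
```

Request:
{"fn": "step_arm", "kwargs": {
  "rows": [
    {"delta_pos": [-2.1, 1.58, 1.3], "rotation": [0, 0, 1]},
    {"delta_pos": [-2.1, 1.58, 2.3], "rotation": [0, 0, 2]},
    {"delta_pos": [-2.1, 1.58, 3.3], "rotation": [0, 0, 3]},
    {"delta_pos": [-2.1, 1.58, 4.2], "rotation": [0, 0, 4]},
    {"delta_pos": [-2.1, 1.58, 4.2], "rotation": [0, 0, 4.98]}
  ],
  "grip": 60
}}

```text
time: 11.12
position: [416.3, -257.2, 241.7]
tool_rot: [-179.8, 0.6, -23.1]
wrist_force: [0.4, 0.5, 0.4]
width: 60.0
grip_force: 0.0
```

Run:
```python
from h import *
go([417,-260.3,137],-23)
S=snapshot("scene");T=snapshot("top")
mosaic("m7",S,(375,105,435,205),6,T,(405,215,465,265),7)
```

```text
t 11.12 pos [ 416.3 -257.2  241.7] rot [-179.81    0.64  -23.11] d [0.075 0.074 2.616] w [-0.019  0.064 -0.011] F [0.45 0.47 0.42] w 60.0 0.0
```

View pics/m7.png

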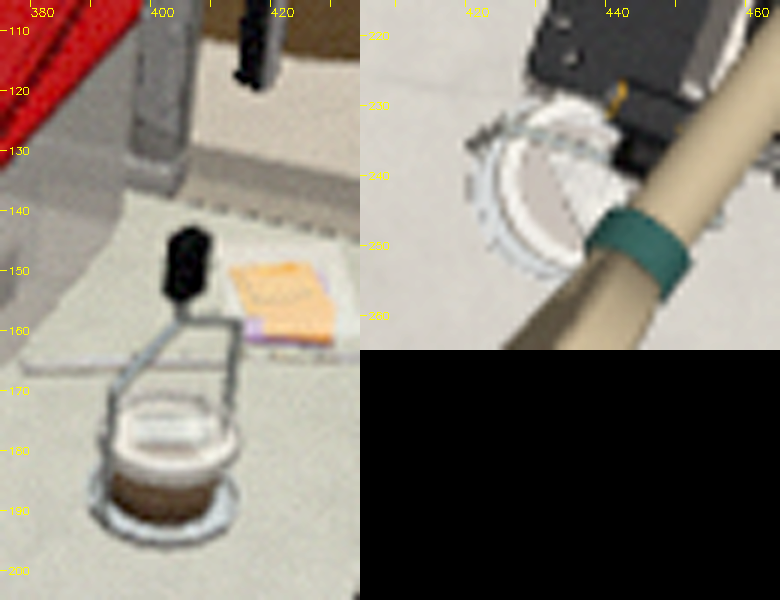

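Fingers sit on both sides above the grip (scene (405,148)). Going down.

Request:
{"fn": "step_arm", "kwargs": {
  "rows": [
    {"delta_pos": [0.02, 0, 0.9], "rotation": [0, 0, 0.1]},
    {"delta_pos": [0.02, 0, 1.8], "rotation": [0, 0, 0.1]},
    {"delta_pos": [0.02, 0, 2.55], "rotation": [0, 0, 0.1]},
    {"delta_pos": [0.02, 0, 2.55], "rotation": [0, 0, 0.1]},
    {"delta_pos": [0.02, 0, 2.55], "rotation": [0, 0, 0.1]}
  ]
}}

```text
time: 11.85
position: [421.1, -260.1, 146.1]
tool_rot: [180.0, -0.1, -23.7]
wrist_force: [0.2, -0.4, -0.3]
width: 60.0
grip_force: 0.0
```

```bash
python3 -c "
from h import *
go([416.7,-260,137],-24)"
```

```text
t 11.85 pos [ 421.1 -260.1  146.1] rot [ 1.7997e+02 -8.0000e-02 -2.3650e+01] d [-0.101  0.041  0.228] w [ 0.003 -0.008  0.035] F [ 0.17 -0.44 -0.28] w 60.0 0.0
```

Request:
{"fn": "step_arm", "kwargs": {
  "rows": [
    {"delta_pos": [-0.1, 0.04, 0.2], "rotation": [0, 0, 0]},
    {"delta_pos": [-0.1, 0.04, 0.2], "rotation": [0, 0, 0]},
    {"delta_pos": [-0.1, 0.04, 0.2], "rotation": [0, 0, 0]}
  ]
}}

```text
time: 12.22
position: [416.4, -259.8, 137.7]
tool_rot: [180.0, -0.1, -23.7]
wrist_force: [-0.0, 0.1, -0.1]
width: 60.0
grip_force: 0.0
```

Request:
{"fn": "step_arm", "kwargs": {
  "rows": [
    {"delta_pos": [0, 0, 0], "rotation": [0, 0, 0]},
    {"delta_pos": [0, 0, 0], "rotation": [0, 0, 0]},
    {"delta_pos": [0, 0, 0], "rotation": [0, 0, 0]},
    {"delta_pos": [0, 0, 0], "rotation": [0, 0, 0]},
    {"delta_pos": [0, 0, 0], "rotation": [0, 0, 0]}
  ],
  "grip": 0
}}

```text
time: 12.85
position: [416.1, -259.2, 137.0]
tool_rot: [-180.0, 0.0, -23.7]
wrist_force: [0.1, 0.7, -0.8]
width: 20.0
grip_force: 30.0
```

```bash
python3 -c "
from h import *
go([416.7,-260,137],-24)"
```

```text
t 12.85 pos [ 416.1 -259.2  137. ] rot [-1.7996e+02  3.0000e-02 -2.3740e+01] d [0.021 0.013 0.001] w [-0.004  0.003  0.026] F [ 0.06  0.68 -0.84] w 20.0 30.0
```

Request:
{"fn": "step_arm", "kwargs": {
  "rows": [
    {"delta_pos": [0, 0, -0.1], "rotation": [0, 0, 0]},
    {"delta_pos": [0, 0, -0.4], "rotation": [0, 0, 0]},
    {"delta_pos": [0, 0, -0.8], "rotation": [0, 0, 0]},
    {"delta_pos": [0, 0, -1.2], "rotation": [0, 0, 0]},
    {"delta_pos": [0, 0, -1.6], "rotation": [0, 0, 0]}
  ]
}}

```text
time: 13.48
position: [416.1, -259.6, 202.2]
tool_rot: [180.0, -0.0, -23.7]
wrist_force: [0.4, 0.9, -4.3]
width: 20.1
grip_force: 30.0
```

Request:
{"fn": "step_arm", "kwargs": {
  "rows": [
    {"delta_pos": [0, 0, -0.4], "rotation": [0, 0, 0]},
    {"delta_pos": [0, 0, -0.9], "rotation": [0, 0, 0]},
    {"delta_pos": [0, 0, -1.5], "rotation": [0, 0, 0]},
    {"delta_pos": [0, 0, -2.0], "rotation": [0, 0, 0]},
    {"delta_pos": [0, 0, -2.22], "rotation": [0, 0, 0]}
  ]
}}

```text
time: 14.1
position: [416.5, -259.9, 291.6]
tool_rot: [179.9, -0.1, -23.7]
wrist_force: [0.6, -0.1, -5.1]
width: 19.7
grip_force: 30.0
```

Request:
{"fn": "step_arm", "kwargs": {
  "rows": [
    {"delta_pos": [-0.1, -0.2, 0], "rotation": [0, 0, 0]},
    {"delta_pos": [-0.35, -0.6, 0], "rotation": [0, 0, -0.2]},
    {"delta_pos": [-0.65, -1.15, 0], "rotation": [0, 0, -0.5]},
    {"delta_pos": [-1.0, -1.75, 0], "rotation": [0, 0, -0.8]},
    {"delta_pos": [-1.4, -2.45, 0], "rotation": [0, 0, -1.09]}
  ]
}}

```text
time: 14.72
position: [403.2, -144.9, 289.1]
tool_rot: [-179.9, 0.1, -12.7]
wrist_force: [0.6, 0.9, -5.5]
width: 19.4
grip_force: 30.0
```

```bash
python3 -c "
from h import *
go([381,78,290],-12.84)"
```

```text
t 14.72 pos [ 403.2 -144.9  289.1] rot [-1.7993e+02  1.2000e-01 -1.2660e+01] d [-1.763 -5.316 -0.013] w [-0.007  0.013  0.018] F [ 0.58  0.93 -5.54] w 19.4 30.0
```

Request:
{"fn": "step_arm", "kwargs": {
  "rows": [
    {"delta_pos": [-0.25, -0.7, 0], "rotation": [0, 0, 0]},
    {"delta_pos": [-0.5, -1.4, 0], "rotation": [0, 0, 0]},
    {"delta_pos": [-0.75, -2.1, 0], "rotation": [0, 0, 0]},
    {"delta_pos": [-1.0, -2.8, 0], "rotation": [0, 0, 0]},
    {"delta_pos": [-1.2, -3.5, 0], "rotation": [0, 0, 0]}
  ]
}}

```text
time: 15.35
position: [386.7, 2.0, 289.2]
tool_rot: [-180.0, 0.1, -12.7]
wrist_force: [0.9, 0.6, -5.8]
width: 19.7
grip_force: 30.0
```

Request:
{"fn": "step_arm", "kwargs": {
  "rows": [
    {"delta_pos": [-0.2, -0.7, 0], "rotation": [0, 0, 0]},
    {"delta_pos": [-0.4, -1.3, 0], "rotation": [0, 0, 0]},
    {"delta_pos": [-0.5, -1.6, 0], "rotation": [0, 0, 0]},
    {"delta_pos": [-0.55, -1.75, 0], "rotation": [0, 0, 0]},
    {"delta_pos": [-0.55, -1.75, 0], "rotation": [0, 0, 0]}
  ]
}}

```text
time: 15.98
position: [382.6, 72.9, 289.9]
tool_rot: [180.0, 0.0, -12.8]
wrist_force: [-0.4, -0.5, -5.3]
width: 19.5
grip_force: 30.0
```

Run:
```python
from h import *
go([381,78,290],-12.84)
# point along hook-line: stop short
S=snapshot("scene")
mosaic("m8",S,(300,120,410,245),4,S,(325,140,365,200),8)
```

```text
t 15.97 pos [382.6  72.9 289.9] rot [ 1.7996e+02  1.0000e-02 -1.2790e+01] d [-0.066 -0.116 -0.004] w [0.004 0.001 0.005] F [-0.36 -0.46 -5.33] w 19.5 30.0
```

View pics/m8.png

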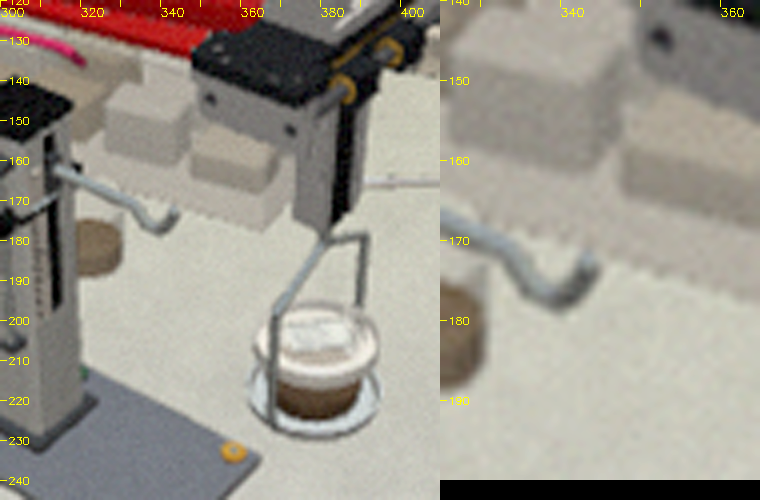

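The carrier hangs upright from the gripper, bail peak at scene (381.7,179.5), hook tip at (343,172). I'll check this numerically against the pose.

Run:
```python
from h import *
p=np.array([382.6,72.9,265])
print(proj("scene",[p,p+[0,0,8],p+[0,0,22],p-[0,0,112]]))
print(proj("scene",loc(O,YB,[[-108,0,235],[-124,0,257],[-108,0,231]])))
go([498,51.1,290],-12.84)
```

```text
[[380.39278624 183.32118294]
 [380.59213007 180.55172343]
 [380.94594046 175.63627904]
 [377.80111015 219.32702199]]
[[338.80790547 176.47241704]
 [344.02035272 171.53815422]
 [338.8142277  177.76907271]]
t 16.02 pos [382.7  72.5 289.9] rot [179.95  -0.   -12.83] d [ 2.929e+00 -1.190e-01 -2.000e-03] w [ 0.005 -0.     0.001] F [-0.22 -0.48 -5.22] w 19.8 30.0
```

Request:
{"fn": "step_arm", "kwargs": {
  "rows": [
    {"delta_pos": [0.15, -0.06, 0], "rotation": [0, 0, 0]},
    {"delta_pos": [0.5, -0.11, 0], "rotation": [0, 0, 0]},
    {"delta_pos": [1.0, -0.11, 0], "rotation": [0, 0, 0]},
    {"delta_pos": [1.5, -0.11, 0], "rotation": [0, 0, 0]},
    {"delta_pos": [1.9, -0.11, 0], "rotation": [0, 0, 0]}
  ]
}}

```text
time: 16.65
position: [459.8, 59.8, 289.7]
tool_rot: [180.0, 0.0, -12.9]
wrist_force: [0.8, 0.3, -5.8]
width: 20.1
grip_force: 30.0
```

```bash
python3 -c "
from h import *
go([498,51.1,290],-12.84)"
```

```text
t 16.65 pos [459.8  59.8 289.7] rot [ 1.7998e+02  1.0000e-02 -1.2860e+01] d [ 0.98  -0.001 -0.008] w [ 0.002  0.001 -0.002] F [ 0.77  0.34 -5.81] w 20.1 30.0
```

Request:
{"fn": "step_arm", "kwargs": {
  "rows": [
    {"delta_pos": [0.2, 0, 0], "rotation": [0, 0, 0]},
    {"delta_pos": [0.45, 0, 0], "rotation": [0, 0, 0]},
    {"delta_pos": [0.7, 0, 0], "rotation": [0, 0, 0]},
    {"delta_pos": [0.9, 0, 0], "rotation": [0, 0, 0]},
    {"delta_pos": [0.97, 0, 0], "rotation": [0, 0, 0]}
  ]
}}

```text
time: 17.27
position: [496.1, 51.7, 290.0]
tool_rot: [180.0, -0.0, -12.8]
wrist_force: [-0.8, -0.7, -5.7]
width: 19.6
grip_force: 30.0
```

Run:
```python
from h import *
import time
go([498,51.1,290],-12.84)
try: hookshift(n=3)
except Exception: print("ecc quirk")
```

```text
t 17.27 pos [496.1  51.7 290. ] rot [179.99  -0.   -12.83] d [0.049 0.004 0.001] w [ 0.001 -0.     0.001] F [-0.76 -0.73 -5.71] w 19.6 30.0
hook px shift [-0.349 -0.17 ] cc 0.9319 -> hook up mm 0.55
```

```bash
cat >> h.py <<'E'
def marker(n=2):
    R=np.load("S2.npy").astype(np.float32).mean(2)
    fs=[]
    Is=[]
    for _ in range(n): Is.append(snapshot("scene").astype(np.float32).mean(2));fs.append(sense()["wrist_force"][2])
    I=np.mean(Is,0);np.save("last.npy",I)
    t=R[166:186,293:309];r=cv2.matchTemplate(I[160:222,288:316],t,cv2.TM_CCOEFF_NORMED);_,v,_,(x,y)=cv2.minMaxLoc(r)
    sy=0
    if 0<y<r.shape[0]-1: a,b,c=r[y-1,x],r[y,x],r[y+1,x];sy=.5*(a-c)/(a-2*b+c)
    s=sense()
    print("t",round(s["time"],2),"z",s["position"][2].round(2),"xy",s["position"][:2].round(1),"Fz mean",np.mean(fs).round(2),"sd",np.std(fs).round(2),"marker px",x-5,round(y-6+sy,2),"mm",round((y-6+sy)/0.303,1),"score",round(v,3))
E
python3 -c "
from h import *
marker(16)"
```

```text
t 18.23 z 290.01 xy [495.7  51.8] Fz mean -5.03 sd 0.34 marker px 0 0.0 mm 0.0 score 0.999
```

Request:
{"fn": "step_arm", "kwargs": {
  "rows": [
    {"delta_pos": [0.05, 0, 0.12], "rotation": [0, 0, 0]},
    {"delta_pos": [0.05, 0, 0.24], "rotation": [0, 0, 0]},
    {"delta_pos": [0.05, 0, 0.36], "rotation": [0, 0, 0]},
    {"delta_pos": [0.05, 0, 0.48], "rotation": [0, 0, 0]},
    {"delta_pos": [0.05, 0, 0.6], "rotation": [0, 0, 0]}
  ]
}}

```text
time: 18.85
position: [497.6, 51.3, 265.7]
tool_rot: [180.0, 0.0, -12.8]
wrist_force: [0.7, -0.0, -5.3]
width: 19.7
grip_force: 30.0
```

```bash
python3 -c "
from h import *
marker(3)"
```

```text
t 19.0 z 265.72 xy [497.4  51.3] Fz mean -5.53 sd 0.52 marker px 0 -0.0 mm -0.0 score 0.998
```

Request:
{"fn": "step_arm", "kwargs": {
  "rows": [
    {"delta_pos": [0, 0, 0.08], "rotation": [0, 0, 0]},
    {"delta_pos": [0, 0, 0.16], "rotation": [0, 0, 0]},
    {"delta_pos": [0, 0, 0.24], "rotation": [0, 0, 0]},
    {"delta_pos": [0, 0, 0.32], "rotation": [0, 0, 0]},
    {"delta_pos": [0, 0, 0.4], "rotation": [0, 0, 0]}
  ]
}}

```text
time: 19.62
position: [497.7, 51.3, 249.9]
tool_rot: [180.0, -0.0, -12.8]
wrist_force: [0.6, -0.1, -4.4]
width: 19.8
grip_force: 30.0
```

```bash
python3 -c "
from h import *
marker(4)"
```

```text
t 19.82 z 250.03 xy [497.6  51.4] Fz mean -4.64 sd 0.28 marker px 0 3.3 mm 10.9 score 0.949
```

Request:
{"fn": "step_arm", "kwargs": {
  "rows": [
    {"delta_pos": [0, 0, 0.08], "rotation": [0, 0, 0]},
    {"delta_pos": [0, 0, 0.16], "rotation": [0, 0, 0]},
    {"delta_pos": [0, 0, 0.24], "rotation": [0, 0, 0]},
    {"delta_pos": [0, 0, 0.32], "rotation": [0, 0, 0]},
    {"delta_pos": [0, 0, 0.4], "rotation": [0, 0, 0]}
  ]
}}

```text
time: 20.45
position: [497.8, 51.4, 233.9]
tool_rot: [-180.0, -0.0, -12.8]
wrist_force: [0.1, 0.8, -3.0]
width: 20.1
grip_force: 30.0
```

Request:
{"fn": "step_arm", "kwargs": {
  "rows": [
    {"delta_pos": [0, 0, 0.06], "rotation": [0, 0, 0]},
    {"delta_pos": [0, 0, 0.12], "rotation": [0, 0, 0]},
    {"delta_pos": [0, 0, 0.18], "rotation": [0, 0, 0]},
    {"delta_pos": [0, 0, 0.24], "rotation": [0, 0, 0]},
    {"delta_pos": [0, 0, 0.25], "rotation": [0, 0, 0]}
  ]
}}

```text
time: 21.08
position: [497.8, 51.3, 224.0]
tool_rot: [-180.0, -0.0, -12.8]
wrist_force: [0.4, 0.2, -1.3]
width: 19.8
grip_force: 30.0
```

```bash
python3 -c "
from h import *
marker(10)"
```

```text
t 21.57 z 224.09 xy [497.7  51.3] Fz mean -2.25 sd 0.31 marker px 1 11.02 mm 36.4 score 0.975
```

Request:
{"fn": "step_arm", "kwargs": {
  "rows": [
    {"delta_pos": [0, 0, 0.08], "rotation": [0, 0, 0]},
    {"delta_pos": [0, 0, 0.16], "rotation": [0, 0, 0]},
    {"delta_pos": [0, 0, 0.24], "rotation": [0, 0, 0]},
    {"delta_pos": [0, 0, 0.32], "rotation": [0, 0, 0]},
    {"delta_pos": [0, 0, 0.35], "rotation": [0, 0, 0]}
  ]
}}

```text
time: 22.2
position: [497.7, 51.3, 209.9]
tool_rot: [180.0, -0.0, -12.8]
wrist_force: [0.7, 0.8, -0.9]
width: 19.6
grip_force: 30.0
```

```bash
python3 -c "
from h import *
marker(14)"
```

```text
t 22.9 z 210.06 xy [497.7  51.3] Fz mean -1.19 sd 0.46 marker px 1 15.28 mm 50.4 score 0.912
```

Request:
{"fn": "step_arm", "kwargs": {
  "rows": [
    {"delta_pos": [0, 0, 0.06], "rotation": [0, 0, 0]},
    {"delta_pos": [0, 0, 0.12], "rotation": [0, 0, 0]},
    {"delta_pos": [0, 0, 0.18], "rotation": [0, 0, 0]},
    {"delta_pos": [0, 0, 0.2], "rotation": [0, 0, 0]}
  ]
}}

```text
time: 23.4
position: [497.7, 51.3, 201.9]
tool_rot: [180.0, -0.0, -12.8]
wrist_force: [0.8, 0.8, -0.2]
width: 19.6
grip_force: 30.0
```

```bash
python3 -c "
from h import *
marker(30)"
```

```text
t 24.9 z 202.06 xy [497.7  51.3] Fz mean -0.56 sd 0.51 marker px 1 17.7 mm 58.4 score 0.806
```

Request:
{"fn": "step_arm", "kwargs": {
  "rows": [
    {"delta_pos": [0, 0, 0.03], "rotation": [0, 0, 0]},
    {"delta_pos": [0, 0, 0.06], "rotation": [0, 0, 0]},
    {"delta_pos": [0, 0, 0.06], "rotation": [0, 0, 0]},
    {"delta_pos": [0, 0, 0.06], "rotation": [0, 0, 0]}
  ]
}}

```text
time: 25.4
position: [497.7, 51.3, 199.6]
tool_rot: [180.0, -0.0, -12.8]
wrist_force: [0.7, 0.4, -1.0]
width: 19.9
grip_force: 30.0
```

```bash
python3 -c "
from h import *
marker(20)"
```

```text
t 26.4 z 199.67 xy [497.7  51.3] Fz mean -0.39 sd 0.62 marker px 2 18.21 mm 60.1 score 0.81
```

Request:
{"fn": "step_arm", "kwargs": {
  "rows": [
    {"delta_pos": [0, 0, 0.02], "rotation": [0, 0, 0]},
    {"delta_pos": [0, 0, 0.04], "rotation": [0, 0, 0]},
    {"delta_pos": [0, 0, 0.04], "rotation": [0, 0, 0]},
    {"delta_pos": [0, 0, 0.04], "rotation": [0, 0, 0]}
  ]
}}

```text
time: 26.9
position: [497.7, 51.3, 198.0]
tool_rot: [180.0, -0.0, -12.8]
wrist_force: [2.1, 1.2, 0.1]
width: 19.7
grip_force: 30.0
```

Request:
{"fn": "step_arm", "kwargs": {
  "rows": [
    {"delta_pos": [0, 0, 0], "rotation": [0, 0, 0]},
    {"delta_pos": [0, 0, 0], "rotation": [0, 0, 0]},
    {"delta_pos": [0, 0, 0], "rotation": [0, 0, 0]},
    {"delta_pos": [0, 0, 0], "rotation": [0, 0, 0]}
  ],
  "grip": 44
}}

```text
time: 27.4
position: [497.5, 51.2, 198.0]
tool_rot: [180.0, 0.0, -12.8]
wrist_force: [-0.0, 0.0, 0.4]
width: 44.3
grip_force: 0.0
```

```bash
python3 -c "
from h import *
marker(1)
for i in range(19): snapshot('scene')
marker(1)"
```

```text
t 27.45 z 198.0 xy [497.5  51.2] Fz mean 0.59 sd 0.0 marker px 2 18.74 mm 61.8 score 0.813
t 28.45 z 198.05 xy [497.7  51.3] Fz mean -1.3 sd 0.0 marker px 2 18.76 mm 61.9 score 0.812
```

Request:
{"fn": "step_arm", "kwargs": {
  "rows": [
    {"delta_pos": [0, 0, -0.4], "rotation": [0, 0, 0]},
    {"delta_pos": [0, 0, -1], "rotation": [0, 0, 0]},
    {"delta_pos": [0, 0, -2], "rotation": [0, 0, 0]},
    {"delta_pos": [0, 0, -3.2], "rotation": [0, 0, 0]},
    {"delta_pos": [0, 0, -4.5], "rotation": [0, 0, 0]}
  ]
}}

```text
time: 29.08
position: [497.3, 51.3, 379.3]
tool_rot: [180.0, 0.0, -12.8]
wrist_force: [0.2, 1.0, 0.3]
width: 43.8
grip_force: 0.0
```

Request:
{"fn": "step_arm", "kwargs": {
  "rows": [
    {"delta_pos": [-1, 0, 0], "rotation": [0, 0, 0]},
    {"delta_pos": [-2, 0, 0], "rotation": [0, 0, 0]},
    {"delta_pos": [-3, 0, 0], "rotation": [0, 0, 0]},
    {"delta_pos": [-3, 0, 0], "rotation": [0, 0, 0]},
    {"delta_pos": [-3, 0, 0], "rotation": [0, 0, 0]}
  ]
}}

```text
time: 29.7
position: [381.2, 77.9, 378.2]
tool_rot: [-180.0, -0.1, -12.8]
wrist_force: [0.9, 1.1, 0.6]
width: 43.7
grip_force: 0.0
```

Run:
```python
from h import *
marker(2);A=np.load("last.npy")
for i in range(25): snapshot("scene")
marker(2);B=np.load("last.npy")
D=np.abs(A-B);print("moving px",(D[120:260,270:420]>25).sum())
# vertical dark profile: grip (predicted at seat z=235-62)
for dip in(58,62,66):print(dip,proj("scene",loc(O,YB,[[-108,0,235-dip+60],[-108,0,235-dip+22],[-28,13,200]]))[:2].round(1).tolist())
m=(B[130:215,325:352]<45);ys,xs=np.nonzero(m);print("dark grip px",len(ys),xs.min()+325,xs.max()+325,ys.min()+130,ys.max()+130)
# pointer bright / marker dark along columns just in front of slot
for x in(305,307,309): print(x,B[180:200,x].astype(int))
```

```text
t 29.8 z 377.8 xy [381.7  77.8] Fz mean -0.13 sd 0.29 marker px 2 18.75 mm 61.9 score 0.81
t 31.15 z 378.02 xy [380.7  78. ] Fz mean 0.07 sd 0.78 marker px 2 18.75 mm 61.9 score 0.811
moving px 7
58 [[338.8, 175.8], [338.9, 187.9]]
62 [[338.8, 177.1], [338.9, 189.2]]
66 [[338.8, 178.4], [338.9, 190.4]]
dark grip px 135 332 351 130 190
305 [87 84 87 87 85 85 83 84 84 85 88 77 48 19  6 32 63 79 85 82]
307 [85 89 87 89 90 93 87 88 92 90 89 91 80 40 20 66 92 89 89 89]
309 [69 73 59 65 58 65 68 62 73 58 76 79 16 37 54 54 76 75 66 81]
```

Run:
```python
from h import *
B=np.load("last.npy");R=np.load("S2.npy").mean(2)
m=B[165:200,332:347]<60;ys,xs=np.nonzero(m);print("grip centroid",xs.mean()+332,ys.mean()+165,len(ys),ys.min()+165,ys.max()+165)
P=loc(O,YB,[[-108,0,235-62+41]]);print("pred centre dip62",proj("scene",P))
# hook pointer + arm root shift: match arm root patch just right of column incl. rod start
t=R[158:172,309:326]; r=cv2.matchTemplate(B[158:202,305:332],t,cv2.TM_CCOEFF_NORMED);_,v,_,(x,y)=cv2.minMaxLoc(r)
a,b,c=r[y-1:y+2,x];print("arm shift px",x-4,y+.5*(a-c)/(a-2*b+c),v)
t=R[162:180,300:312]; r=cv2.matchTemplate(B[160:210,296:318],t,cv2.TM_CCOEFF_NORMED);_,v,_,(x,y)=cv2.minMaxLoc(r)
a,b,c=r[y-1:y+2,x];print("ptr+marker shift",x-4,y-2+.5*(a-c)/(a-2*b+c),v)
```

```text
grip centroid 339.0967741935484 183.0241935483871 124 175 196
pred centre dip62 [[338.84076639 183.21202221]]Traceback (most recent call last):
  File "<stdin>", line 6, in <module>
cv2.error: OpenCV(4.12.0) /io/opencv/modules/imgproc/src/templmatch.cpp:1168: error: (-215:Assertion failed) (depth == CV_8U || depth == CV_32F) && type == _templ.type() && _img.dims() <= 2 in function 'matchTemplate'
```

Run:
```python
from h import *
B=np.load("last.npy").astype(np.float32);R=np.load("S2.npy").mean(2).astype(np.float32)
for nm,(y0,y1,x0,x1) in dict(arm=(157,172,310,327),ptr=(163,176,303,315),mark=(166,186,293,306)).items():
    r=cv2.matchTemplate(B[y0:y1+30,x0-4:x1+5],R[y0:y1,x0:x1],cv2.TM_CCOEFF_NORMED);_,v,_,(x,y)=cv2.minMaxLoc(r)
    a,b,c=r[y-1:y+2,x];print(nm,x-4,round(y+.5*(a-c)/(a-2*b+c),2),round(v,3))
print(proj("scene",loc(O,YB,[[-25,40,215],[-25,40,153],[-28,0,215],[-28,0,153],[-45,0,245],[-45,0,183]])).round(2))
```

```text
Traceback (most recent call last):
ValueError: not enough values to unpack (expected 3, got 0)
```

Run:
```python
from h import *
B=np.load("last.npy").astype(np.float32);R=np.load("S2.npy").mean(2).astype(np.float32)
for nm,(y0,y1,x0,x1) in dict(arm=(160,172,316,330),ptr=(163,176,303,313),mark=(166,186,293,306)).items():
    r=cv2.matchTemplate(B[y0+10:y1+30,x0-2:x1+4],R[y0:y1,x0:x1],cv2.TM_CCOEFF_NORMED)
    print(nm,[(y+10,r[y].max().round(2),int(r[y].argmax())-2) for y in range(4,r.shape[0])])
for x in(318,322,326): print(x,"ref",R[158:172,x].astype(int),"now",B[174:194,x].astype(int))
print(proj("scene",loc(O,YB,[[-60,0,245],[-60,0,183]])).round(2))
```

```text
arm [(14, np.float32(0.32), -2), (15, np.float32(0.24), 4), (16, np.float32(0.27), 4), (17, np.float32(0.26), 4), (18, np.float32(0.2), 4), (19, np.float32(0.32), -2), (20, np.float32(0.29), 2), (21, np.float32(0.38), 4), (22, np.float32(0.27), 4), (23, np.float32(0.31), -2), (24, np.float32(0.37), -2), (25, np.float32(0.41), 1), (26, np.float32(0.46), 1), (27, np.float32(0.44), 0), (28, np.float32(0.46), -1), (29, np.float32(0.52), -1), (30, np.float32(0.54), -1)]
ptr [(14, np.float32(0.43), 1), (15, np.float32(0.44), 1), (16, np.float32(0.43), 1), (17, np.float32(0.49), 1), (18, np.float32(0.76), 1), (19, np.float32(0.95), 1), (20, np.float32(0.73), 1), (21, np.float32(0.39), -2), (22, np.float32(0.23), 2), (23, np.float32(0.17), 2), (24, np.float32(0.13), 2), (25, np.float32(0.12), 2), (26, np.float32(0.11), 2), (27, np.float32(0.13), 2), (28, np.float32(0.18), 2), (29, np.float32(0.19), 2), (30, np.float32(0.24), 2)]
mark [(14, np.float32(0.18), 1), (15, np.float32(0.25), 1), (16, np.float32(0.34), 1), (17, np.float32(0.54), 2), (18, np.float32(0.76), 2), (19, np.float32(0.82), 2), (20, np.float32(0.64), 2), (21, np.float32(0.42), 2), (22, np.float32(0.25), 2), (23, np.float32(0.11), 3), (24, np.float32(-0.0), 3), (25, np.float32(-0.08), 3), (26, np.float32(-0.1), 0), (27, np.float32(-0.04), 3), (28, np.float32(0.07), 3), (29, np.float32(0.19), 3), (30, np.float32(0.27), 3)]
318 ref [119 105  66  31  77 112 103  81  62  75  90  99  96  95] now [ 88  80  74  74  72  70  68  79 101 105  83  65  74  75  73  73  76  75
  78  78]
322 ref [116 115 115 118 117 114 110 110  97  88 109 127 126 126] now [102  64  70  66  66  66  69  69  69  81  98 102  78  60  62  99 132 132
 130 133]
326 ref [111 114 114 113 115 115 124 130 117 104  91  79 107 125] now [120  93  63  65  66  68  66  70  69  67  58  82 105  99  84 105 133 131
 129 132]
[[323.61 166.44]
 [324.23 185.93]]
```

```bash
python3 -c "
from h import *
print(finish_job())"
```

```text
the job is handed in; nothing more can be done
None
```

I handed the job in. By the camera measurements, the carrier and pot hang still on the hook, which has dipped about 62 mm. The drag marker stands right under the pointer to within about 1 mm. The verdict wasn't shown, and I didn't re-measure the other pots or the glass afterwards, though no move went near them.

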